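# Load the tube-drying rack

## Task

Shut the rack's air valve first, so that no tube is blown about. Pour the sample tubes from the white scoop, then those from the blue scoop, onto the sloping rack so that they roll down and every tube ends up lying in a groove of its own (help along any that stays on top or goes astray), and stand each empty scoop back upright on the black mat. Only then turn the air on again, half open at 45 degrees by the green mark, and do not disturb the other things on the bench.

Things in the scene. Friction and masses are not known exactly. Their poses are not given: they have to be found in the camera images.
- rack: fixed air-drying rack with a grey base 360 x 170 mm; origin on the bench below the middle of the grooves; local +x is downhill, away from the open loading end and towards the valve, y runs along the grooves, z up
- deck: white grooved deck of the rack, sloping down 13 degrees (0.23 rad) towards its +x; origin on its surface midway between the third and fourth groove, 59 mm above the bench; x = downhill along the surface, y = along the grooves, z = out of the surface. Blue side walls at y = +-65 mm stand 12 mm over the surface; the end wall at x = 100 mm stands 14 mm over it
- run_in (a point): middle of the smooth run-in, on the deck's surface, 123 mm uphill of the deck's origin; it reaches from x = -150 mm (open end) to -91 mm in the deck's frame. Tubes poured here roll down into the grooves
- groove1 (a point): first (highest) groove, midway along, level with the deck's surface. The six grooves lie at x = -80, -48, -16, 16, 48, 80 mm in the deck's frame, each 22.5 mm wide, 20 mm deep, 130 mm long: a seated tube is just flush (centre 10 mm below the surface), and later tubes roll over it to the next free groove, though a slow one can stop on top of a filled groove
- valve (a joint): angle of the red quarter-turn air-valve lever on the rack's downhill end, rad: 0 shut (lever along the rack's local -y), 1.57 fully open (lever along local +x), growing anticlockwise from above; 0.785 (45 degrees, the green mark) is half open. It stays where it is left; stops at 0 and 1.57; friction about 0.12 N m
- valve_grip (a point): point on the red lever's centre line at its mid height, 65 mm from the pivot (112 mm above the bench); lever 14 mm wide, 18 mm high, reaching 84 mm from the pivot, its underside 32 mm above the valve block. x of this frame is across the lever, -y along it outwards
- valve_pivot (a point): the valve's vertical turning axis, at the lever's mid height
- scoop_white_bar (a point): White scoop (0.25 kg): centre of the level grey bar bridging it, 70 mm above its underside; bar 14 mm thick (x), 20 mm high, along y. x = pouring direction, z up. Pinch the bar from above, fingers closing along x; the tubes lie below it, tops at most 36 mm above the underside. Scoop 83 mm (x) by 124 mm (y) outside. A turn about +y (lip down) of over 8 degrees lets the tubes roll out; 35 empties it
- scoop_white_lip (a point): White scoop: middle of the lip on its open front, 42 mm ahead (x) of the bar and 16 mm above the underside. The floor, 114 mm wide inside, falls 8 degrees from here to the back wall, so tubes lying side by side across it (along y) stay in while it is level
- scoop_blue_bar (a point): Blue scoop (0.25 kg): centre of the level grey bar bridging it, 70 mm above its underside; bar 14 mm thick (x), 20 mm high, along y. x = pouring direction, z up. Pinch the bar from above, fingers closing along x; the tubes lie below it, tops at most 36 mm above the underside. Scoop 83 mm (x) by 124 mm (y) outside. A turn about +y (lip down) of over 8 degrees lets the tubes roll out; 35 empties it
- scoop_blue_lip (a point): Blue scoop: middle of the lip on its open front, 42 mm ahead (x) of the bar and 16 mm above the underside. The floor, 114 mm wide inside, falls 8 degrees from here to the back wall, so tubes lying side by side across it (along y) stay in while it is level
- mat: black rubber mat fixed to the bench, 360 mm (local x) by 200 mm (local y), 3 mm thick; origin at the centre of its underside. The scoops stand on it, side by side along x
- tube1_mid (a point): sealed sample tube, green glass with an orange cap, round ends, 20 mm diameter, 100 mm long, about 35 g, at the start in one of the scoops (up to three in each); its centre; x along the tube
- tube2_mid (a point): sealed sample tube, green glass with an orange cap, round ends, 20 mm diameter, 100 mm long, about 35 g, at the start in one of the scoops (up to three in each); its centre; x along the tube
- tube3_mid (a point): sealed sample tube, green glass with an orange cap, round ends, 20 mm diameter, 100 mm long, about 35 g, at the start in one of the scoops (up to three in each); its centre; x along the tube. May be absent
- tube4_mid (a point): sealed sample tube, green glass with an orange cap, round ends, 20 mm diameter, 100 mm long, about 35 g, at the start in one of the scoops (up to three in each); its centre; x along the tube
- tube5_mid (a point): sealed sample tube, green glass with an orange cap, round ends, 20 mm diameter, 100 mm long, about 35 g, at the start in one of the scoops (up to three in each); its centre; x along the tube
- tube6_mid (a point): sealed sample tube, green glass with an orange cap, round ends, 20 mm diameter, 100 mm long, about 35 g, at the start in one of the scoops (up to three in each); its centre; x along the tube. May be absent
- cup: bystander, leave it alone: green plastic cup, 72 mm wide, 110 mm high; origin at the centre of its underside
- jar: bystander, leave it alone: glass specimen jar with a blue cap, 64 mm wide, 85 mm high; origin at the centre of its underside
- dishes: bystander, leave it alone: pile of clear petri dishes, 90 mm wide, 32 mm high; origin at the centre of its underside
- tipbox: bystander, leave it alone: blue pipette-tip box 90 x 120 x 60 mm; origin at the centre of its underside
- reagent: bystander, leave it alone: white reagent bottle, 56 mm wide, 140 mm high; origin at the centre of its underside
Not all that is in view belongs to the job. What is shaped like the part that bears tube6_mid but brown or purple is not meant.

How it is judged:
On the way, in this order (a step that is already met when the one before it is completed fails the run):
1. the air valve is shut (within 0.08 rad) (value of joint valve below 0.08 rad), for 0.2 s.
2. the white scoop is tipped (over 0.17 rad) above the rack, valve shut (angle between scoop_white_bar's own z axis and vertical above 0.17 rad and x of scoop_white_bar in the frame of deck between -0.23 and 0.1 m and y of scoop_white_bar in the frame of deck between -0.06 and 0.06 m and z of scoop_white_bar in the frame of deck above 0 m and value of joint valve below 0.1 rad), for 0.1 s.
3. the blue scoop is tipped (over 0.17 rad) above the rack, valve shut (angle between scoop_blue_bar's own z axis and vertical above 0.17 rad and x of scoop_blue_bar in the frame of deck between -0.23 and 0.1 m and y of scoop_blue_bar in the frame of deck between -0.06 and 0.06 m and z of scoop_blue_bar in the frame of deck above 0 m and value of joint valve below 0.1 rad), for 0.1 s.
4. every tube lies in a groove and both scoops stand on the mat while the valve is still shut (z of tube1_mid in the frame of deck between -0.016 and -0.006 m and x of tube1_mid in the frame of deck between -0.1 and 0.1 m and angle between the x axis of each of tube1_mid, tube2_mid, tube3_mid, tube4_mid, tube5_mid, tube6_mid and the y axis of deck, either way round below 0.12 rad and z of tube2_mid in the frame of deck between -0.016 and -0.006 m and x of tube2_mid in the frame of deck between -0.1 and 0.1 m and z of tube3_mid in the frame of deck between -0.016 and -0.006 m and x of tube3_mid in the frame of deck between -0.1 and 0.1 m and z of tube4_mid in the frame of deck between -0.016 and -0.006 m and x of tube4_mid in the frame of deck between -0.1 and 0.1 m and z of tube5_mid in the frame of deck between -0.016 and -0.006 m and x of tube5_mid in the frame of deck between -0.1 and 0.1 m and z of tube6_mid in the frame of deck between -0.016 and -0.006 m and x of tube6_mid in the frame of deck between -0.1 and 0.1 m and angle between each of scoop_white_bar, scoop_blue_bar's own z axis and vertical below 0.1 rad and x of scoop_white_bar in the frame of mat between -0.18 and 0.18 m and y of scoop_white_bar in the frame of mat between -0.1 and 0.1 m and z of each of scoop_white_bar, scoop_blue_bar in the frame of mat below 0.082 m and x of scoop_blue_bar in the frame of mat between -0.18 and 0.18 m and y of scoop_blue_bar in the frame of mat between -0.1 and 0.1 m and value of joint valve below 0.1 rad), for 0.2 s.
At the end, for the whole second after the job is handed in: every tube lies in a groove (centre 6 to 16 mm below the deck surface, within 0.12 rad of the groove's direction), the valve stands within 0.1 rad of 0.785, and both scoops stand upright (within 0.1 rad), bar centre over the mat and not higher than 82 mm above the mat's underside (z of tube1_mid in the frame of deck between -0.016 and -0.006 m and x of tube1_mid in the frame of deck between -0.1 and 0.1 m and angle between the x axis of each of tube1_mid, tube2_mid, tube3_mid, tube4_mid, tube5_mid, tube6_mid and the y axis of deck, either way round below 0.12 rad and z of tube2_mid in the frame of deck between -0.016 and -0.006 m and x of tube2_mid in the frame of deck between -0.1 and 0.1 m and z of tube3_mid in the frame of deck between -0.016 and -0.006 m and x of tube3_mid in the frame of deck between -0.1 and 0.1 m and z of tube4_mid in the frame of deck between -0.016 and -0.006 m and x of tube4_mid in the frame of deck between -0.1 and 0.1 m and z of tube5_mid in the frame of deck between -0.016 and -0.006 m and x of tube5_mid in the frame of deck between -0.1 and 0.1 m and z of tube6_mid in the frame of deck between -0.016 and -0.006 m and x of tube6_mid in the frame of deck between -0.1 and 0.1 m and angle between each of scoop_white_bar, scoop_blue_bar's own z axis and vertical below 0.1 rad and x of scoop_white_bar in the frame of mat between -0.18 and 0.18 m and y of scoop_white_bar in the frame of mat between -0.1 and 0.1 m and z of each of scoop_white_bar, scoop_blue_bar in the frame of mat below 0.082 m and x of scoop_blue_bar in the frame of mat between -0.18 and 0.18 m and y of scoop_blue_bar in the frame of mat between -0.1 and 0.1 m and value of joint valve between 0.685 and 0.885 rad); the robot touches nothing.
It fails at once if the cup is knocked over or pushed more than 50 mm (distance of cup from where it was at the start of the episode above 0.05 m or angle between cup's own z axis and vertical above 0.6 rad).
It fails at once if the jar is knocked over or pushed more than 50 mm (distance of jar from where it was at the start of the episode above 0.05 m or angle between jar's own z axis and vertical above 0.6 rad).
It fails at once if the dishes is knocked over or pushed more than 50 mm (distance of dishes from where it was at the start of the episode above 0.05 m or angle between dishes's own z axis and vertical above 0.6 rad).
It fails at once if the tipbox is knocked over or pushed more than 50 mm (distance of tipbox from where it was at the start of the episode above 0.05 m or angle between tipbox's own z axis and vertical above 0.6 rad).
It fails at once if the reagent is knocked over or pushed more than 50 mm (distance of reagent from where it was at the start of the episode above 0.05 m or angle between reagent's own z axis and vertical above 0.6 rad).
Of tube3, tube6, brush only 1 to 3 are there at a start; the rules pass over those that are not, and their reading is None.
At some moment in a run one of scoop_white, scoop_blue may be knocked a few centimetres aside while the robot is not near it.
It also fails if it takes over 184 s, if anything falls off the work surface, if the arm or the gripper's body presses on something with over 40 N, if the wrist force passes 120 N, or if a joint passes its speed limit or range.

## Robot

A 6-joint arm with a two-finger parallel gripper is mounted at the origin on the work surface. World frame = base frame: x ahead of the robot, y to its left, z up, the work surface at z = 0. Lengths are in m, angles in rad, forces in N, time in s.
With the tool pointing down it reaches from about 0.35 to 0.775 m from the base axis. Payload 5.5 kg.
Tool frame: the origin (TCP) lies at the very end of the fingers, on their centre line; the grasp point (between the pads) lies env.pinch_z behind it (env.pinch_z is the distance from the TCP to the grasp point, in m); z points along the fingers, y is the line along which they close (so a half turn about z gives the same grasp; the last joint's range is limited). The gripper opens to 85 mm and grips with 20 to 120 N. Pads are 22 mm wide; open, the fingers measure 114 mm over their backs; the gripper's body (76 mm by 85 mm) begins 54 mm behind the grasp point. The pads swing forward as they close: fully open they stand 13 mm farther back than shut.
Start: joints at [1.118, 0.313, 0.046, 1.304, 0, 1.431], TCP at [0.177, 0.547, 0.231] pointing down, gripper open.
Joint ranges: [-2.76, 2.76], [-0.86, 1.69], [-1.03, 1.26], [-2.2, 2.34], [-1.47, 1.5], [-3.14, 3.14]. Speed limits (rad/s): [2.57, 2.57, 3.14, 3.14, 3.14, 3.14].

## Interface

Orientations are given as a unit quaternion [w, x, y, z].
In Python, from workcell import env, eyes gives the robot as it stands.
- The arm moves only by the shell command python3 -m jog 'ROWS' [FORCE]. ROWS is JSON, one flat list of numbers, 7 for each row, row after row: the shift along the world's x, y, z as a fraction of full scale, then the turn, a rotation vector about the world's x, y, z as a fraction of full scale, then the opening, from -1 (shut) to 1 (fully open), so that 0 is half open. A call has 1 to 12 rows; each row is the pose to reach, as a shift and turn from the pose commanded when the call began, turning the shorter way round; what a row does not reach only later rows make up. Full scale, the value 1, is 20 cm for a shift and pi rad for a turn. A row lasts 1/12 s, in which the tool goes at most 41.7 mm and 7.16 degrees, less where a joint would pass 70% of its speed; a pose out of reach is approached as far as the arm can. A call with a number of a shift or a turn outside -1 to 1 is refused whole. A call with a gripper value outside its range is refused whole. The fingers move at their own pace and stop on an object; FORCE is the grip in N (left out, the last holds). Time passes only in rows, so rows that repeat a pose let the fingers close. It gives the time, the measured TCP pose, the force, the opening and the grip force at its end, in the units of the state.
- env.get_state(): the state, without advancing time (a new reading comes with each control period).
- eyes.read_camera(name): name is "scene" or "top" or "wrist"; returns (picture, depth): 400x640x3 uint8, red, green, blue; 400x640 float32, m along the optical axis (not along the pixel's ray), 0 where there is no reading.
- eyes.calibration(name): a dict with "fx", "fy", "cx", "cy" (pixels), "k1" (the pictures are not rectified: a ray, as slopes to the right and down, at radius r is drawn at 1 + k1 r^2 times it, then the intrinsics apply), "R" (3x3) and "t" (3): a world point X has camera coordinates R X + t; the wrist camera has in their place "tool_from_camera" (4x4, takes a point from camera to tool coordinates, whose origin is the TCP and whose axes are the flange's). Camera axes: x right, y down, z forward; pixel columns grow to the right and rows downward; lengths in m; the calibration is good to about 2 mm. A picture is of the moment at which its call begins: read the wrist's pose just before it. calibration takes no time and is no camera call.
- env.hand_in(): hands the job in; it is judged then, once.
The state is a dict: "clock": time; "joint_pos": joint angles; "qvel": joint speeds; "tau": joint torques, N m; "tcp_pos": TCP position; "orientation": TCP orientation; "wrist_force": force on the tool from outside, world axes, zero at the start; "ft_torque": the same for the moment, N m; "finger_gap": finger opening in m; "grip_force": force on a finger pad.
Only numpy, scipy, OpenCV 4.12 (cv2) and the standard library are available. Lean on these libraries where they do the work, as an engineer would, in place of code of your own. Each camera call takes 0.05 s, during which the arm holds its last target. There are 200 camera calls.

## Working session

There is one attempt and no reset: what is moved stays moved. The work goes in short steps, Python scripts to look and compute and a shell command to move; the robot and the scene stay as the last step left them, time stands still between calls to the robot, and variables do not carry over. Pictures are saved under pics/ and viewed, at most 14 in all, crops included, and the job is handed in when it is done.

```bash
mkdir -p pics; ls
python3 - <<'E'
from workcell import env, eyes
import cv2,numpy as np
print(env.get_state(), env.pinch_z)
for n in("scene","top"):
    im,d=eyes.read_camera(n); cv2.imwrite(f"pics/{n}0.png",im[:,:,::-1]); np.save(f"pics/{n}0.npy",d); print(n,eyes.calibration(n))
print(eyes.calibration("wrist"))
E
```

```text
pics
{'clock': 0.0, 'joint_pos': array([ 1.11839056e+00,  3.14025637e-01,  4.49703500e-02,  1.30357858e+00,
       -2.42501025e-06,  1.43119312e+00]), 'qvel': array([-0.00071625, -0.00109117, -0.00046776, -0.00038203, -0.00027063,
        0.00039824]), 'tau': array([ 1.11399511e-04, -4.80629933e+01,  2.98533243e+01,  1.95029809e-02,
       -2.93596649e-04,  2.71285522e-06]), 'tcp_pos': array([0.1767309 , 0.54663465, 0.23039097]), 'orientation': array([-2.66846519e-04,  1.55764361e-01,  9.87793814e-01, -8.79167157e-04]), 'wrist_force': array([-0.41477365,  0.61250598, -0.19973492]), 'ft_torque': array([ 0.02167895,  0.02340993, -0.00500377]), 'grip_force': 0.0, 'finger_gap': 0.08526346364654089} 0.0187
scene {'fx': 416.01288416552734, 'fy': 416.01288416552734, 'cx': 317.4368020389075, 'cy': 196.336898128742, 'k1': -0.030099932919524057, 'R': array([[-0.60831444,  0.79369219, -0.00250026],
       [ 0.66068203,  0.50461994, -0.55574992],
       [-0.43983269, -0.33972257, -0.83134576]]), 't': array([ 0.26706567, -0.34738882,  1.63128022])}
top {'fx': 362.4612939271519, 'fy': 362.4612939271519, 'cx': 320.4228651858028, 'cy': 196.5357265582397, 'k1': -0.02341497036444548, 'R': array([[-0.00348011, -0.99999113, -0.00237295],
       [-0.97830161,  0.00389619, -0.20714916],
       [ 0.20715657,  0.00160056, -0.97830649]]), 't': array([0.08977985, 0.56077997, 1.3001109 ])}
{'fx': 276.80895472258703, 'fy': 276.80895472258703, 'cx': 324.95802420777216, 'cy': 200.9992364493467, 'k1': -0.02567931983638048, 'tool_from_camera': array([[ 6.92521509e-05, -9.45992030e-01, -3.24189873e-01,
         8.23092550e-02],
       [ 9.99999169e-01, -3.51809200e-04,  1.24020158e-03,
        -8.45119837e-04],
       [-1.28727379e-03, -3.24189689e-01,  9.45991220e-01,
        -1.43360971e-01],
       [ 0.00000000e+00,  0.00000000e+00,  0.00000000e+00,
         1.00000000e+00]])}
```

View pics/scene0.png

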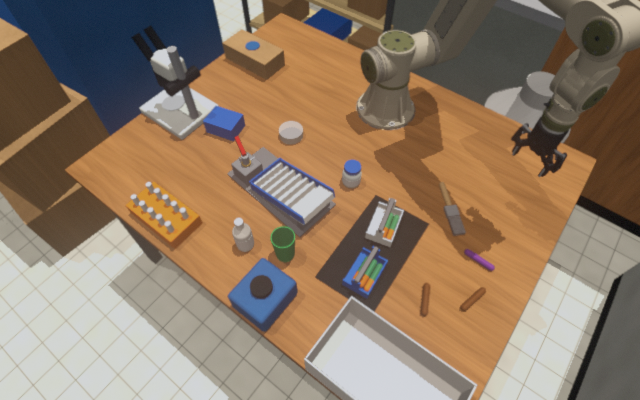

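View pics/top0.png

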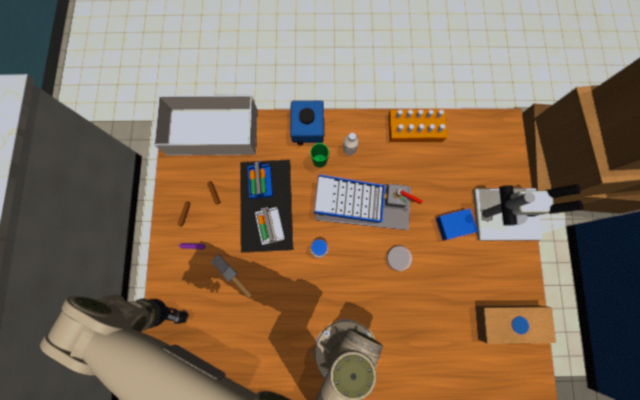

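The picture shows the white scoop at top-view px (269,225), blue scoop (259,180), rack (350,200), with its valve at (405,195) and the lever pointing right and slightly down. Possible confusions: brown tubes at (213,192) and (184,213) and the purple one at (192,245) are decoys. The green tubes in the scoops are the ones wanted.

```bash
cat > h.py <<'E'
from workcell import env, eyes
import cv2,numpy as np
from scipy.spatial.transform import Rotation as Rn
def quat(s): q=s["orientation"]; return Rn.from_quat([q[1],q[2],q[3],q[0]])
def shot(n,save=None):
    s=env.get_state(); im,d=eyes.read_camera(n); c=eyes.calibration(n)
    if n=="wrist":
        T=np.eye(4);T[:3,:3]=quat(s).as_matrix();T[:3,3]=s["tcp_pos"];T=T@c["tool_from_camera"]
    else:
        T=np.eye(4);T[:3,:3]=c["R"].T;T[:3,3]=-c["R"].T@c["t"]
    if save: cv2.imwrite(f"pics/{save}.png",im[:,:,::-1])
    return im,d,c,T
def cloud(d,c,T):
    v,u=np.mgrid[:d.shape[0],:d.shape[1]].astype(np.float32)
    K=np.array([[c["fx"],0,c["cx"]],[0,c["fy"],c["cy"]],[0,0,1]])
    p=cv2.undistortPoints(np.stack([u.ravel(),v.ravel()],1)[:,None].astype(np.float64),K,np.array([c["k1"],0,0,0.]))[:,0]
    P=np.c_[p,np.ones(len(p))]*d.ravel()[:,None]
    W=P@T[:3,:3].T+T[:3,3]; W[d.ravel()<=0]=np.nan
    return W.reshape(*d.shape,3)
def proj(X,c,T):
    X=np.atleast_2d(X); P=(X-T[:3,3])@T[:3,:3]; s=P[:,:2]/P[:,2:]; r2=(s**2).sum(1,keepdims=True); s=s*(1+c["k1"]*r2)
    return s*[c["fx"],c["fy"]]+[c["cx"],c["cy"]]
E
python3 - <<'E'
from h import *
import warnings;warnings.simplefilter("ignore")
c=eyes.calibration("top");T=np.eye(4);T[:3,:3]=c["R"].T;T[:3,3]=-c["R"].T@c["t"]
im=cv2.imread("pics/top0.png")
W=cloud(np.load("pics/top0.npy"),c,T)
for u,v in [(240,162),(290,160),(294,249),(242,251),(316,178),(384,183),(410,205),(406,228),(314,215),(397,190),(418,201),(319,247),(320,155),(400,258),(269,225),(259,180),(351,143),(307,120),(225,265),(350,200)]: print(u,v,W[v,u].round(3))
cv2.imwrite("pics/c1.png",cv2.resize(im[140:270,230:430],None,fx=4,fy=4,interpolation=cv2.INTER_CUBIC))
H=W[...,2][150:260,230:430]
E
```

```text
240 162 [ 0.716  0.409 -0.001]
290 160 [ 0.724  0.209 -0.001]
294 249 [0.37  0.189 0.001]
242 251 [0.363 0.386 0.003]
316 178 [ 0.649  0.105 -0.001]
384 183 [ 0.626 -0.163  0.003]
410 205 [ 0.538 -0.261  0.001]
406 228 [ 0.448 -0.239  0.008]
314 215 [0.5   0.113 0.001]
397 190 [ 0.582 -0.198  0.073]
418 201 [ 0.53  -0.26   0.122]
319 247 [0.371 0.093 0.086]
320 155 [ 0.746  0.089 -0.005]
400 258 [ 0.333 -0.205  0.033]
269 225 [0.452 0.275 0.077]
259 180 [0.621 0.317 0.079]
351 143 [ 0.756 -0.027  0.104]
307 120 [0.848 0.137 0.105]
225 265 [0.31  0.445 0.016]
350 200 [ 0.551 -0.024  0.043]
```

View pics/c1.png

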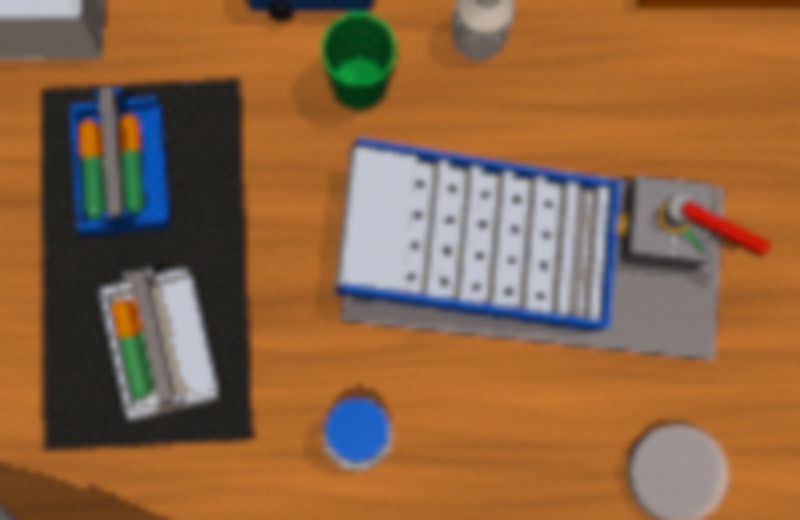

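The crop confirms it. The white scoop holds green-capped tubes at crop (130,350), with its bar at (155,340). The blue scoop's bar is at (110,150), with tubes on both sides. Both lips point right, towards the rack. The red lever runs from (680,208) to (767,248), nearly fully open.

Run:
```python
from h import *
c=eyes.calibration("top");T=np.eye(4);T[:3,:3]=c["R"].T;T[:3,3]=-c["R"].T@c["t"]
K=np.array([[c["fx"],0,c["cx"]],[0,c["fy"],c["cy"]],[0,0,1]])
def at(u,v,z):
    p=cv2.undistortPoints(np.array([[[u,v]]],float),K,np.array([c["k1"],0,0,0.]))[0,0]
    r=T[:3,:3]@[p[0],p[1],1]; return T[:3,3]+r*(z-T[2,3])/r[2]
C=[at(230+u/4,140+v/4,z) for u,v,z in [(355,143,.104),(618,182,.05),(340,290,.104),(606,325,.05)]]
for p in C: print(p.round(3))
ax=(C[1]+C[3]-C[0]-C[2])[:2]; print("yaw",np.arctan2(ax[1],ax[0]), np.linalg.norm(ax)/2)
piv=at(230+680/4,140+208/4,.121); tip=at(230+766/4,140+248/4,.112); print(piv,tip,np.arctan2(*(tip-piv)[1::-1]),np.linalg.norm(tip-piv))
for a,b in [((106,90),(113,215)),((137,270),(165,410))]:
    p,q=[at(230+x[0]/4,140+x[1]/4,.083) for x in (a,b)]; print("bar",((p+q)/2).round(3),np.linalg.norm(p-q),np.arctan2(*(p-q)[1::-1]))
s=env.get_state();print(quat(s).as_matrix().round(3))
```

```text
[0.629 0.093 0.104]
[ 0.605 -0.156  0.05 ]
[0.493 0.107 0.104]
[ 0.468 -0.139  0.05 ]
yaw -1.6704847007818202 0.24921919140486135
[ 0.56343281 -0.19779541  0.121     ] [ 0.5283432  -0.27538913  0.112     ] -1.9954966922685895 0.085633324883214
bar [0.628 0.322 0.083] 0.12083396543553376 0.08703429174898673
bar [0.452 0.279 0.083] 0.13089011843729098 0.22138470913800773
[[-0.951  0.308 -0.001]
 [ 0.308  0.951 -0.002]
 [ 0.    -0.002 -1.   ]]
```

```bash
python3 -m jog '[1,-1,0.3,0,0,-0.278,1, 1,-1,0.3,0,0,-0.278,1, 1,-1,0.3,0,0,-0.278,1, 1,-1,0.3,0,0,-0.278,1, 1,-1,0.3,0,0,-0.278,1, 1,-1,0.3,0,0,-0.278,1, 1,-1,0.3,0,0,-0.278,1, 1,-1,0.3,0,0,-0.278,1]' && python3 -m jog '[0.7,-1,0,0,0,-0.257,1, 0.7,-1,0,0,0,-0.257,1, 0.7,-1,0,0,0,-0.257,1, 0.7,-1,0,0,0,-0.257,1, 0.7,-1,0,0,0,-0.257,1, 0.7,-1,0,0,0,-0.257,1, 0.7,-1,0,0,0,-0.257,1]' && python3 -m jog '[0.1,-1,0,0,0,0,1, 0.1,-1,0,0,0,0,1, 0.1,-1,0,0,0,0,1, 0.1,-1,0,0,0,0,1, 0.1,-1,0,0,0,0,1]' && python3 -m jog '[0,-1,-0.3,0,0,0,1, 0,-1,-0.3,0,0,0,1, 0,-1,-0.3,0,0,0,1, 0,-1,-0.3,0,0,0,1, 0,-1,-0.3,0,0,0,1, 0,-1,-0.3,0,0,0,1]'
python3 - <<'E'
from h import *
shot("wrist","w1"); s=env.get_state(); print(s["joint_pos"].round(2),quat(s).as_matrix().round(3))
E
```

```text
clock: 0.77
tcp_pos: [0.3817, 0.3433, 0.2925]
orientation: [0.002, 0.564, 0.826, 0.001]
wrist_force: [0.3, 0.9, 0.5]
finger_gap: 0.0858
grip_force: 0.0
clock: 1.35
tcp_pos: [0.5201, 0.1424, 0.2901]
orientation: [0.001, 0.843, 0.538, -0.0]
wrist_force: [0.6, 0.4, -0.6]
finger_gap: 0.0852
grip_force: 0.0
clock: 1.77
tcp_pos: [0.5367, -0.0549, 0.2908]
orientation: [-0.0, 0.84, 0.543, -0.0]
wrist_force: [1.3, -0.0, -0.3]
finger_gap: 0.0853
grip_force: 0.0
clock: 2.27
tcp_pos: [0.5357, -0.2586, 0.2273]
orientation: [-0.001, 0.841, 0.541, -0.002]
wrist_force: [0.9, 0.8, -1.1]
finger_gap: 0.0857
grip_force: 0.0
[-0.58  0.35  0.1   1.32 -0.    1.42] [[ 0.414  0.91  -0.003]
 [ 0.91  -0.414  0.002]
 [ 0.    -0.004 -1.   ]]
```

View pics/w1.png

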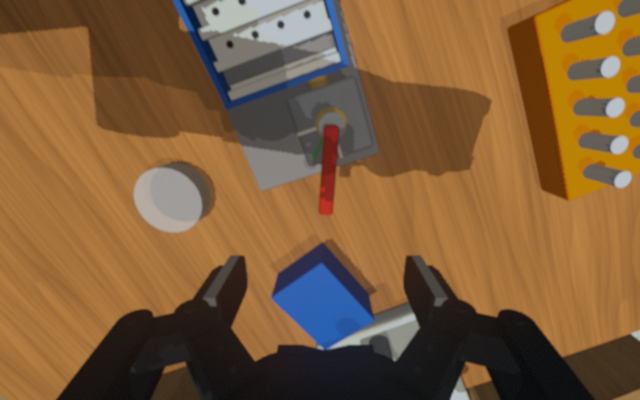

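The lever runs from px (331,125) to (326,212), centred between the fingers. Next I measure it by colour.

```bash
cat >> h.py <<'E'
def at(uv,z,c,T):
    K=np.array([[c["fx"],0,c["cx"]],[0,c["fy"],c["cy"]],[0,0,1]])
    p=cv2.undistortPoints(np.array(uv,float).reshape(-1,1,2),K,np.array([c["k1"],0,0,0.]))[:,0]
    r=np.c_[p,np.ones(len(p))]@T[:3,:3].T; return T[:3,3]+r*((z-T[2,3])/r[:,2])[:,None]
def lever(n):
    im,d,c,T=shot(n); b=im.astype(int)
    m=(b[...,0]>110)&(b[...,1]<60)&(b[...,2]<60)
    W=cloud(d,c,T)
    m&=(abs(W[...,2]-.118)<.02)&(np.hypot(W[...,0]-.563,W[...,1]+.2)<.13)
    v,u=np.nonzero(m); P=W[m]; P=P[P[:,2]>.113]
    mu=P[:,:2].mean(0); e=np.linalg.svd(P[:,:2]-mu)[2][0]
    if e@(mu-[.563,-.198])<0: e=-e
    t=(P[:,:2]-mu)@e
    print(len(P),"z",np.median(P[:,2]),"lo",mu+e*t.min(),"hi",mu+e*t.max(),"yaw",np.arctan2(e[1],e[0]),"valve",np.angle(np.exp(1j*(np.arctan2(e[1],e[0])+3.241))))
E
python3 -c "
from h import *
lever('wrist'); lever('top'); print(cloud(*shot('wrist')[1:])[[300,310],[330,300]])"
```

```text
770 z 0.1214624203421796 lo [ 0.57069912 -0.20170365] hi [ 0.53008742 -0.2729381 ] yaw -2.088950319498557 valve 1.152049680501443
34 z 0.11922771503498786 lo [ 0.56645886 -0.2049891 ] hi [ 0.53224557 -0.2651695 ] yaw -2.08774105296148 valve 1.1532589470385202
[[ 0.47509817 -0.40805374  0.06027231]
 [ 0.43047656 -0.40607122  0.06072766]]
```

```bash
python3 -m jog '[0.02,0.01,-0.35,0,0,-0.029,1, 0.02,0.01,-0.67,0,0,-0.029,1, 0.02,0.01,-0.67,0,0,-0.029,1, 0.02,0.01,-0.67,0,0,-0.029,1, 0.02,0.01,-0.67,0,0,-0.029,1, 0.02,0.01,-0.67,0,0,-0.029,-0.8, 0.02,0.01,-0.67,0,0,-0.029,-0.8, 0.02,0.01,-0.67,0,0,-0.029,-0.8, 0.02,0.01,-0.67,0,0,-0.029,-0.8, 0.02,0.01,-0.67,0,0,-0.029,-0.8, 0.02,0.01,-0.67,0,0,-0.029,-0.8]' 40
python3 -c "
import numpy as np
for k in range(1,12):
    a=1.19*k/11; f=lambda y:.065*np.array([np.cos(y),np.sin(y)])
    print(((f(-2.089-a)-f(-2.089))/.2).round(3),round(-a/np.pi,3))"
```

```text
clock: 3.38
tcp_pos: [0.5412, -0.2513, 0.0984]
orientation: [0.001, 0.864, 0.504, 0.0]
wrist_force: [-7.1, 1.8, 11.4]
finger_gap: 0.0132
grip_force: 44.0
[-0.03   0.019] -0.034
[-0.057  0.041] -0.069
[-0.082  0.066] -0.103
[-0.104  0.094] -0.138
[-0.122  0.123] -0.172
[-0.138  0.155] -0.207
[-0.15   0.188] -0.241
[-0.158  0.222] -0.275
[-0.163  0.257] -0.31
[-0.164  0.292] -0.344
[-0.161  0.327] -0.379
```

```bash
python3 -m jog '[-0.03,0.019,0,0,0,-0.034,-0.8, -0.057,0.041,0,0,0,-0.069,-0.8, -0.082,0.066,0,0,0,-0.103,-0.8, -0.104,0.094,0,0,0,-0.138,-0.8, -0.122,0.123,0,0,0,-0.172,-0.8, -0.138,0.155,0,0,0,-0.207,-0.8, -0.15,0.188,0,0,0,-0.241,-0.8, -0.158,0.222,0,0,0,-0.275,-0.8, -0.163,0.257,0,0,0,-0.31,-0.8, -0.164,0.292,0,0,0,-0.344,-0.8, -0.161,0.327,0,0,0,-0.379,-0.8, -0.161,0.327,0,0,0,-0.379,-0.8]'
python3 -m jog '[0,0,0,0,0,0,-0.8, 0,0,0,0,0,0,-0.8]'
python3 -m jog '[0,0,0,0,0,0,1, 0,0,0,0,0,0,1, 0,0,0,0,0,0,1, 0,0,0,0,0,0,1, 0,0,0,0,0,0,1, 0,0,0.3,0,0,0,1, 0,0,0.65,0,0,0,1, 0,0,0.65,0,0,0,1,0,0,0.65,0,0,0,1,0,0,0.65,0,0,0,1]'
python3 -c "
from h import *
lever('wrist'); lever('top')
shot('top','t2');s=env.get_state();print(s['joint_pos'].round(2),quat(s).as_matrix().round(3))"
```

```text
clock: 4.38
tcp_pos: [0.5115, -0.1935, 0.0988]
orientation: [0.008, 0.997, -0.07, 0.003]
wrist_force: [1.8, -25.0, -7.3]
finger_gap: 0.0129
grip_force: 42.7
clock: 4.55
tcp_pos: [0.5115, -0.1935, 0.0987]
orientation: [0.007, 0.998, -0.068, 0.003]
wrist_force: [2.4, -23.4, -6.0]
finger_gap: 0.0132
grip_force: 41.8
clock: 5.38
tcp_pos: [0.5107, -0.1861, 0.231]
orientation: [0.002, 0.998, -0.066, 0.003]
wrist_force: [0.1, 0.0, -0.6]
finger_gap: 0.0852
grip_force: 0.0
1009 z 0.12164851634605345 lo [ 0.56939859 -0.20170412] hi [ 0.4881849  -0.19179122] yaw 3.0201340206453002 valve -0.0220512865342857
27 z 0.12056073250191957 lo [ 0.53044241 -0.19733675] hi [ 0.50474904 -0.18920353] yaw 2.8350229157034135 valve -0.2071623914761729
[-0.5   0.25 -0.05  1.27 -0.    2.78] [[ 0.991 -0.133 -0.002]
 [-0.133 -0.991  0.001]
 [-0.002 -0.001 -1.   ]]
```

```bash
R='x'; python3 -m jog '[-0.1,0.775,0.1,0,0,0.371,1, -0.1,0.775,0.1,0,0,0.371,1, -0.1,0.775,0.1,0,0,0.371,1, -0.1,0.775,0.1,0,0,0.371,1, -0.1,0.775,0.1,0,0,0.371,1, -0.1,0.775,0.1,0,0,0.371,1, -0.1,0.775,0.1,0,0,0.371,1, -0.1,0.775,0.1,0,0,0.371,1, -0.1,0.775,0.1,0,0,0.371,1, -0.1,0.775,0.1,0,0,0.371,1]' && python3 -m jog '[-0.1,0.775,0,0,0,0.371,1, -0.1,0.775,0,0,0,0.371,1, -0.1,0.775,0,0,0,0.371,1, -0.1,0.775,0,0,0,0.371,1, -0.1,0.775,0,0,0,0.371,1, -0.1,0.775,0,0,0,0.371,1, -0.1,0.775,0,0,0,0.371,1, -0.1,0.775,0,0,0,0.371,1, -0.1,0.775,0,0,0,0.371,1, -0.1,0.775,0,0,0,0.371,1]' && python3 -m jog '[-0.1,0.775,0.1,0,0,0.371,1, -0.1,0.775,0.1,0,0,0.371,1, -0.1,0.775,0.1,0,0,0.371,1, -0.1,0.775,0.1,0,0,0.371,1, -0.1,0.775,0.1,0,0,0.371,1, -0.1,0.775,0.1,0,0,0.371,1, -0.1,0.775,0.1,0,0,0.371,1, -0.1,0.775,0.1,0,0,0.371,1, -0.1,0.775,0.1,0,0,0.371,1, -0.1,0.775,0.1,0,0,0.371,1, -0.1,0.775,0.1,0,0,0.371,1]'
cat >> h.py <<'E'
def bar(n,near):
    im,d,c,T=shot(n,"bar%d"%(env.get_state()["clock"]*100)); W=cloud(d,c,T)
    m=(abs(W[...,2]-.083)<.007)&(np.hypot(W[...,0]-near[0],W[...,1]-near[1])<.085)
    b=im.astype(int); m&=(b.max(2)-b.min(2)<40)
    k,l,st,_=cv2.connectedComponentsWithStats(m.astype(np.uint8)); i=1+st[1:,4].argmax(); m=l==i
    v,u=np.nonzero(m); P=W[m]; q=cv2.minAreaRect(P[:,:2].astype(np.float32)*1000); 
    mu=P[:,:2].mean(0); e=np.linalg.svd(P[:,:2]-mu,full_matrices=False)[2][0]; e*=np.sign(e[0])
    print(len(P),"px",u.mean().round(),v.mean().round(),"z",np.median(P[:,2]).round(4),"mean",mu.round(4),"rect",np.array(q[0])/1000,q[1],"bar yaw",np.arctan2(e[1],e[0]).round(3))
    s=env.get_state(); R=quat(s).as_matrix(); print("tcp",s["tcp_pos"].round(4),"tool y yaw",np.arctan2(R[1,1],R[0,1]).round(3),"R",R.round(3).tolist(),"q",s["joint_pos"].round(2))
E
python3 -c "
from h import *
bar('wrist',(.452,.279))"; ls -t pics|head -1
```

```text
clock: 6.37
tcp_pos: [0.4875, -0.03, 0.2449]
orientation: [-0.002, 0.868, 0.496, -0.002]
wrist_force: [-0.1, -0.3, 0.1]
finger_gap: 0.0852
grip_force: 0.0
clock: 7.2
tcp_pos: [0.4674, 0.1246, 0.2448]
orientation: [-0.002, 0.452, 0.892, -0.001]
wrist_force: [-0.3, 1.0, 0.3]
finger_gap: 0.0855
grip_force: 0.0
clock: 8.12
tcp_pos: [0.4476, 0.2792, 0.2648]
orientation: [-0.002, -0.111, 0.994, -0.001]
wrist_force: [0.4, -1.0, 0.2]
finger_gap: 0.0854
grip_force: 0.0
1099 px 324.0 184.0 z 0.0835 mean [0.4545 0.2786] rect [0.45856149 0.28079999] (121.99380493164062, 19.936227798461914) bar yaw 0.243
tcp [0.4478 0.2792 0.2652] tool y yaw 1.791 R [[-0.976, -0.218, -0.004], [-0.218, 0.976, -0.001], [0.004, -0.001, -1.0]] q [0.41 0.22 0.   1.36 0.   0.19]
bar811.png
```

View pics/bar811.png

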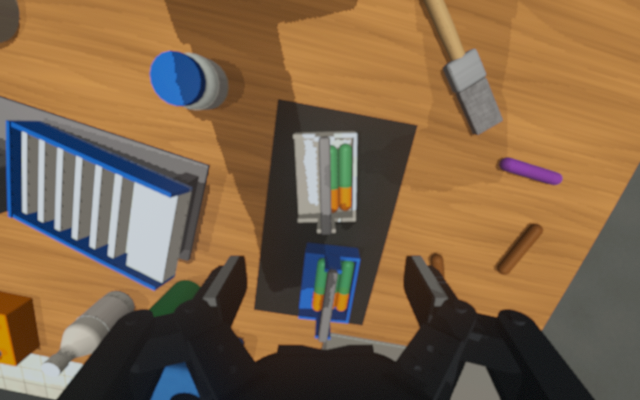

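It shows the white scoop's bar at (324,184) with two tubes to its right (340,175), and the blue scoop's bar at (325,300). Descending on the white bar.

```bash
python3 -m jog '[0.046,0.005,-0.6,0,0,0.006,0, 0.046,0.005,-0.6,0,0,0.006,0, 0.046,0.005,-0.6,0,0,0.006,0, 0.046,0.005,-0.6,0,0,0.006,0, 0.046,0.005,-0.6,0,0,0.006,0]' && python3 -m jog '[0,0,-0.2,0,0,0,0, 0,0,-0.455,0,0,0,0, 0,0,-0.455,0,0,0,0, 0,0,-0.455,0,0,0,0, 0,0,-0.455,0,0,0,-0.9, 0,0,-0.455,0,0,0,-0.9, 0,0,-0.455,0,0,0,-0.9, 0,0,-0.455,0,0,0,-0.9, 0,0,-0.455,0,0,0,-0.9, 0,0,-0.455,0,0,0,-0.9, 0,0,-0.455,0,0,0,-0.9]' 70
```

```text
clock: 8.58
tcp_pos: [0.4557, 0.2795, 0.1451]
orientation: [-0.003, -0.119, 0.993, -0.001]
wrist_force: [0.7, -0.4, 0.8]
finger_gap: 0.0425
grip_force: 0.0
clock: 9.5
tcp_pos: [0.4602, 0.2819, 0.0596]
orientation: [0.003, -0.12, 0.993, 0.001]
wrist_force: [-0.5, 0.9, 5.7]
finger_gap: 0.0128
grip_force: 69.2
```

```bash
python3 -m jog '[0,0,0.1,0,0,0,-0.9, 0,0,0.25,0,0,0,-0.9, 0,0,0.4,0,0,0,-0.9, 0,0,0.55,0,0,0,-0.9, 0,0,0.65,0,0,0,-0.9, 0,0,0.7,0,0,0,-0.9, 0,0,0.7,0,0,0,-0.9]' && python3 -m jog '[0.03,-0.04,0,0,0,-0.009,-0.9, 0.08,-0.11,0,0,0,-0.018,-0.9, 0.13,-0.18,0,0,0,-0.027,-0.9, 0.18,-0.25,0,0,0,-0.036,-0.9, 0.23,-0.32,0,0,0,-0.046,-0.9, 0.28,-0.39,0,0,0,-0.056,-0.9, 0.33,-0.46,0,0,0,-0.066,-0.9, 0.38,-0.53,0,0,0,-0.076,-0.9, 0.43,-0.60,0,0,0,-0.086,-0.9, 0.48,-0.66,0,0,0,-0.096,-0.9, 0.52,-0.71,0,0,0,-0.106,-0.9, 0.534,-0.735,0,0,0,-0.111,-0.9]' && python3 -m jog '[0,0,0,0,0,0,-0.9,0,0,0,0,0,0,-0.9]'
python3 -c "
from h import *
im,d,c,T=shot('top','t3'); cv2.imwrite('pics/t3c.png',cv2.resize(im[150:260,230:400,::-1],None,fx=4,fy=4,interpolation=cv2.INTER_CUBIC))
im,d,c,T=shot('scene'); cv2.imwrite('pics/s3c.png',cv2.resize(im[100:300,220:440,::-1],None,fx=3,fy=3,interpolation=cv2.INTER_CUBIC))
s=env.get_state();R=quat(s).as_matrix();print(R.round(3),s['joint_pos'].round(2))"
```

```text
clock: 10.08
tcp_pos: [0.4596, 0.2812, 0.1997]
orientation: [0.003, -0.12, 0.993, 0.001]
wrist_force: [0.5, 0.5, -2.8]
finger_gap: 0.0129
grip_force: 69.0
clock: 11.08
tcp_pos: [0.5656, 0.1317, 0.1949]
orientation: [-0.001, 0.056, 0.998, -0.0]
wrist_force: [0.3, 0.9, -3.9]
finger_gap: 0.0126
grip_force: 68.9
clock: 11.25
tcp_pos: [0.5644, 0.1335, 0.1958]
orientation: [-0.001, 0.054, 0.999, 0.0]
wrist_force: [-0.3, -0.2, -3.9]
finger_gap: 0.0129
grip_force: 68.9
[[-0.994  0.107 -0.001]
 [ 0.107  0.994  0.   ]
 [ 0.001  0.    -1.   ]] [ 0.09  0.33 -0.01  1.23  0.    0.2 ]
```

View pics/s3c.png

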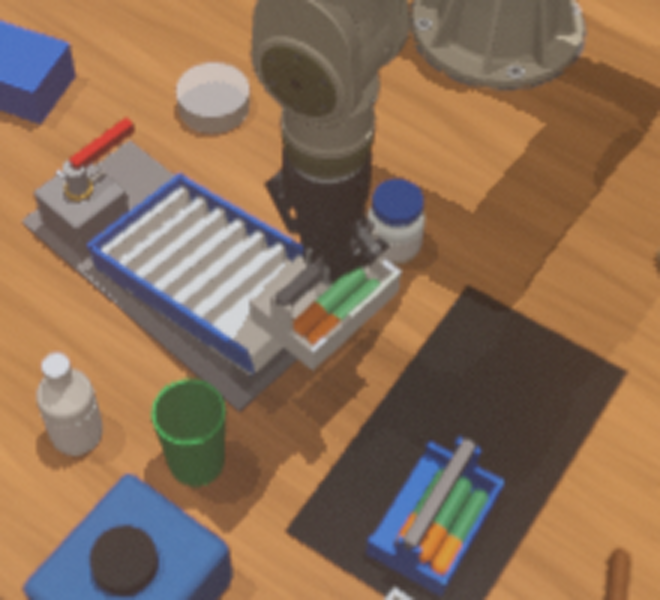

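The white scoop is held over the run-in with two tubes at crop (345,300), and the lever (103,143) is shut. The blue scoop, at (440,510), holds three tubes. Lowering, then tipping about the lip.

```bash
python3 -m jog '[0.013,0.007,-0.08,0,0,0,-0.9, 0.013,0.007,-0.16,0,0,0,-0.9, 0.013,0.007,-0.24,0,0,0,-0.9, 0.013,0.007,-0.24,0,0,0,-0.9, 0.013,0.007,-0.24,0,0,0,-0.9]' && python3 -m jog '[-0.002,-0.018,0.018,0.028,-0.003,0,-0.9, -0.004,-0.038,0.033,0.055,-0.006,0,-0.9, -0.006,-0.059,0.047,0.083,-0.009,0,-0.9, -0.009,-0.082,0.06,0.11,-0.012,0,-0.9, -0.011,-0.105,0.07,0.138,-0.015,0,-0.9, -0.014,-0.129,0.078,0.166,-0.018,0,-0.9, -0.017,-0.154,0.084,0.193,-0.021,0,-0.9, -0.017,-0.154,0.084,0.193,-0.021,0,-0.9, -0.017,-0.154,0.084,0.193,-0.021,0,-0.9, -0.017,-0.154,0.084,0.193,-0.021,0,-0.9, -0.017,-0.154,0.084,0.193,-0.021,0,-0.9, -0.017,-0.154,0.084,0.193,-0.021,0,-0.9]' && python3 -m jog '[0,0,0,0,0,0,-0.9, 0,0,0,0,0,0,-0.9, 0,0,0,0,0,0,-0.9, 0,0,0,0,0,0,-0.9, 0,0,0,0,0,0,-0.9, 0,0,0,0,0,0,-0.9]'
python3 -c "
from h import *
im,d,c,T=shot('scene'); cv2.imwrite('pics/s4c.png',cv2.resize(im[100:300,220:440,::-1],None,fx=3,fy=3,interpolation=cv2.INTER_CUBIC))"
```

```text
clock: 11.77
tcp_pos: [0.5716, 0.1359, 0.1526]
orientation: [0.006, 0.053, 0.999, 0.0]
wrist_force: [5.0, -0.7, 9.6]
finger_gap: 0.0127
grip_force: 74.4
clock: 12.77
tcp_pos: [0.5672, 0.1037, 0.168]
orientation: [0.02, 0.05, 0.953, 0.299]
wrist_force: [4.5, -3.6, 4.8]
finger_gap: 0.0124
grip_force: 73.0
clock: 13.27
tcp_pos: [0.5672, 0.1038, 0.168]
orientation: [0.021, 0.05, 0.953, 0.299]
wrist_force: [5.7, -3.3, 5.1]
finger_gap: 0.0127
grip_force: 73.0
```

View pics/s4c.png

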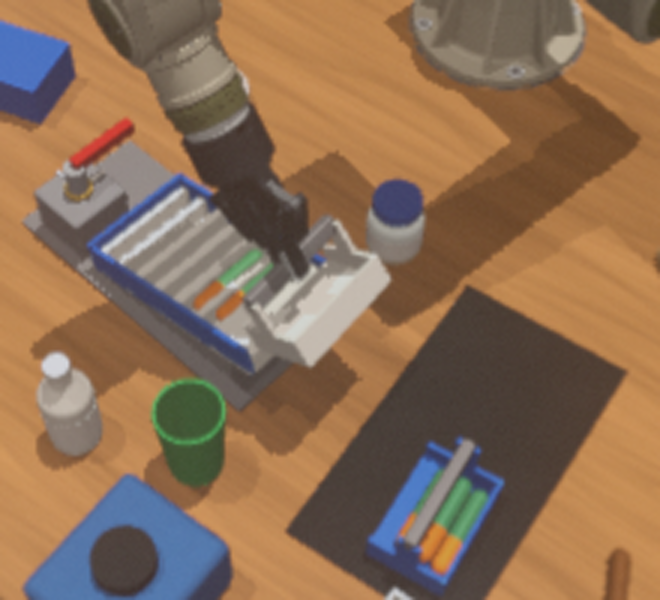

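Two tubes have left the white scoop and lie in the upper grooves, around crop (230,285). The scoop is empty. I'll level it and take it back to the mat.

```bash
python3 -m jog '[0,0,0.1,0,0,0,-0.9, 0,0.02,0.2,-0.04,0.004,0,-0.9, 0,0.05,0.3,-0.08,0.009,0,-0.9, 0,0.1,0.3,-0.12,0.013,0,-0.9, 0,0.15,0.3,-0.16,0.017,0,-0.9, 0,0.15,0.3,-0.193,0.021,0,-0.9, 0,0.15,0.3,-0.193,0.021,0,-0.9, 0,0.15,0.3,-0.193,0.021,0,-0.9]' && python3 -m jog '[-0.13,0.18,-0.1,0,0,0.02,-0.9, -0.26,0.36,-0.1,0,0,0.04,-0.9, -0.4,0.55,-0.1,0,0,0.06,-0.9, -0.54,0.74,-0.1,0,0,0.08,-0.9, -0.54,0.74,-0.1,0,0,0.111,-0.9, -0.54,0.74,-0.1,0,0,0.111,-0.9, -0.54,0.74,-0.1,0,0,0.111,-0.9]'
python3 -c "
from h import *
s=env.get_state();R=quat(s).as_matrix();print(s['tcp_pos'],R.round(3),s['wrist_force'])
im,d,c,T=shot('top','t5');W=cloud(d,c,T)
im,d,c,T=shot('scene');cv2.imwrite('pics/s5c.png',cv2.resize(im[80:330,200:460,::-1],None,fx=2.4,fy=2.4,interpolation=cv2.INTER_CUBIC))"
```

```text
clock: 13.98
tcp_pos: [0.5634, 0.1369, 0.2253]
orientation: [0.0, 0.052, 0.999, 0.001]
wrist_force: [0.8, -0.3, -2.7]
finger_gap: 0.0129
grip_force: 71.6
clock: 14.57
tcp_pos: [0.4553, 0.282, 0.205]
orientation: [-0.0, -0.12, 0.993, 0.0]
wrist_force: [0.1, -0.6, -2.0]
finger_gap: 0.0129
grip_force: 71.3
[0.4552721  0.28197231 0.20501129] [[-0.971 -0.238 -0.   ]
 [-0.238  0.971  0.001]
 [ 0.     0.001 -1.   ]] [ 0.12153287 -0.6356373  -1.97524443]
```

View pics/s5c.png

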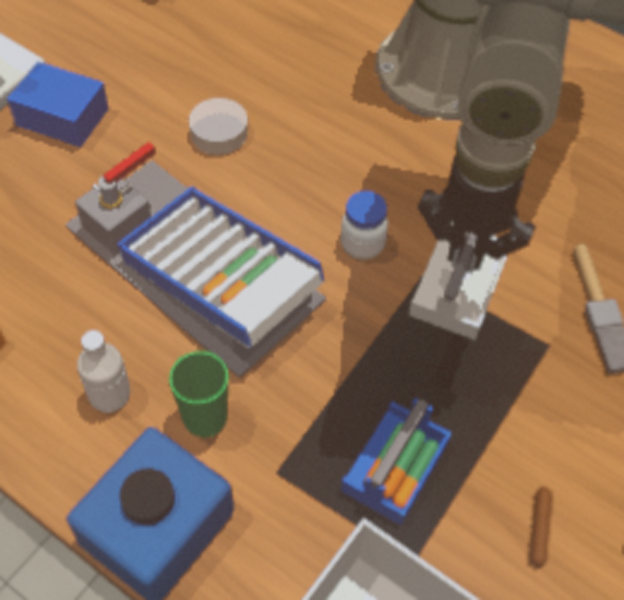

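Both tubes are seated in grooves 1 and 2, at (235,275). The white scoop hangs empty above its old place, so I'm setting it down.

```bash
python3 -m jog '[0.015,0,-0.2,0,0,0,-0.9, 0.015,0,-0.4,0,0,0,-0.9, 0.015,0,-0.55,0,0,0,-0.9, 0.015,0,-0.65,0,0,0,-0.9, 0.015,0,-0.7,0,0,0,-0.9, 0.015,0,-0.72,0,0,0,-0.9, 0.015,0,-0.73,0,0,0,-0.9, 0.015,0,-0.73,0,0,0,-0.9, 0.015,0,-0.73,0,0,0,-0.9]' && python3 -m jog '[0,0,0,0,0,0,0, 0,0,0,0,0,0,0, 0,0,0,0,0,0,0, 0,0,0,0,0,0,0, 0,0,0,0,0,0,0]' && python3 -m jog '[0,0,0.2,0,0,0,0, 0,0,0.4,0,0,0,0, 0,0,0.6,0,0,0,0, 0,0,0.8,0,0,0,0, 0,0,1,0,0,0,0, 0.3,0.1,1,0,0,0,0.3, 0.6,0.2,1,0,0,0,1, 0.6,0.2,1,0,0,0,1, 0.6,0.2,1,0,0,0,1, 0.6,0.2,1,0,0,0,1]'
python3 -c "
from h import *
bar('wrist',(.628,.322)); bar('wrist',(.452,.279)); bar('top',(.628,.322)); bar('top',(.452,.279))"; ls -t pics|head -4
```

```text
clock: 15.42
tcp_pos: [0.4562, 0.2775, 0.062]
orientation: [-0.003, -0.118, 0.993, -0.003]
wrist_force: [-16.3, -14.6, 28.1]
finger_gap: 0.0127
grip_force: 76.9
clock: 15.83
tcp_pos: [0.4597, 0.282, 0.0592]
orientation: [0.0, -0.119, 0.993, 0.0]
wrist_force: [-0.7, 0.1, -0.1]
finger_gap: 0.0422
grip_force: 0.0
clock: 16.67
tcp_pos: [0.5807, 0.3224, 0.2552]
orientation: [-0.002, -0.119, 0.993, -0.001]
wrist_force: [-1.2, 0.7, 0.6]
finger_gap: 0.0856
grip_force: 0.0
996 px 317.0 218.0 z 0.0835 mean [0.6294 0.3226] rect [0.63385663 0.32292215] (122.76226043701172, 14.00520133972168) bar yaw 0.097
tcp [0.5792 0.3221 0.2567] tool y yaw 1.811 R [[-0.971, -0.238, -0.004], [-0.238, 0.971, -0.001], [0.004, -0.0, -1.0]] q [0.39 0.5  0.38 1.46 0.   0.15]
1536 px 312.0 57.0 z 0.0834 mean [0.455  0.2765] rect [0.45792358 0.27693539] (110.62297058105469, 21.270471572875977) bar yaw 0.234
tcp [0.5783 0.3219 0.258 ] tool y yaw 1.811 R [[-0.971, -0.238, -0.002], [-0.238, 0.971, -0.001], [0.002, -0.0, -1.0]] q [0.39 0.49 0.38 1.46 0.   0.15]
37 px 258.0 180.0 z 0.081 mean [0.6199 0.3204] rect [0.61634821 0.32093182] (46.9458122253418, 11.800811767578125) bar yaw 0.191
tcp [0.5779 0.322  0.2591] tool y yaw 1.811 R [[-0.971, -0.238, -0.001], [-0.238, 0.971, -0.0], [0.001, 0.0, -1.0]] q [0.39 0.49 0.38 1.46 0.   0.15]
bar1681.png
bar1676.png
bar1671.png
bar1666.pngTraceback (most recent call last):
  File "<string>", line 3, in <module>
    bar('wrist',(.628,.322)); bar('wrist',(.452,.279)); bar('top',(.628,.322)); bar('top',(.452,.279))
                                                                                ~~~^^^^^^^^^^^^^^^^^^^
  File "h.py", line 41, in bar
    k,l,st,_=cv2.connectedComponentsWithStats(m.astype(np.uint8)); i=1+st[1:,4].argmax(); m=l==i
                                                                       ~~~~~~~~~~~~~~~^^
ValueError: attempt to get argmax of an empty sequence
```

```bash
python3 -m jog '[0.27,0.003,-0.2,0,0,-0.0455,0, 0.27,0.003,-0.4,0,0,-0.0455,0, 0.27,0.003,-0.6,0,0,-0.0455,0, 0.27,0.003,-0.6,0,0,-0.0455,0, 0.27,0.003,-0.6,0,0,-0.0455,0]' && python3 -m jog '[0,0,-0.2,0,0,0,0, 0,0,-0.41,0,0,0,0, 0,0,-0.41,0,0,0,0, 0,0,-0.41,0,0,0,0, 0,0,-0.41,0,0,0,-0.9, 0,0,-0.41,0,0,0,-0.9, 0,0,-0.41,0,0,0,-0.9, 0,0,-0.41,0,0,0,-0.9, 0,0,-0.41,0,0,0,-0.9, 0,0,-0.41,0,0,0,-0.9, 0,0,-0.41,0,0,0,-0.9]' 70 && python3 -m jog '[0,0,0.1,0,0,0,-0.9, 0,0,0.25,0,0,0,-0.9, 0,0,0.4,0,0,0,-0.9, 0,0,0.55,0,0,0,-0.9, 0,0,0.65,0,0,0,-0.9, 0,0,0.7,0,0,0,-0.9, 0,0,0.7,0,0,0,-0.9]'
python3 -c "
from h import *
s=env.get_state();R=quat(s).as_matrix();print(s['tcp_pos'],R.round(3),s['wrist_force'])"
```

```text
clock: 17.28
tcp_pos: [0.6293, 0.3213, 0.1347]
orientation: [-0.004, -0.048, 0.999, -0.001]
wrist_force: [-0.6, -0.4, -0.9]
finger_gap: 0.0427
grip_force: 0.0
clock: 18.2
tcp_pos: [0.6352, 0.3244, 0.0617]
orientation: [0.003, -0.049, 0.999, 0.002]
wrist_force: [-1.0, 2.6, 6.5]
finger_gap: 0.0126
grip_force: 69.1
clock: 18.78
tcp_pos: [0.6345, 0.3233, 0.2012]
orientation: [0.003, -0.049, 0.999, 0.001]
wrist_force: [0.2, 0.2, -3.5]
finger_gap: 0.0127
grip_force: 68.9
[0.6344859  0.32325091 0.20115548] [[-0.995 -0.097  0.006]
 [-0.097  0.995  0.002]
 [-0.006  0.002 -1.   ]] [ 0.19980243  0.24041308 -3.51540494]
```

```bash
python3 -m jog '[-0.01,-0.03,0,0,0,-0.005,-0.9, -0.03,-0.09,0,0,0,-0.01,-0.9, -0.06,-0.17,0,0,0,-0.015,-0.9, -0.09,-0.25,0,0,0,-0.02,-0.9, -0.12,-0.33,0,0,0,-0.025,-0.9, -0.15,-0.41,0,0,0,-0.03,-0.9, -0.18,-0.49,0,0,0,-0.035,-0.9, -0.21,-0.57,0,0,0,-0.04,-0.9, -0.24,-0.65,0,0,0,-0.045,-0.9, -0.26,-0.73,0,0,0,-0.05,-0.9, -0.28,-0.79,0,0,0,-0.055,-0.9, -0.29,-0.83,0,0,0,-0.06,-0.9]' && python3 -m jog '[-0.02,-0.05,0,0,0,-0.005,-0.9, -0.035,-0.09,0,0,0,-0.005,-0.9, -0.04,-0.107,0,0,0,-0.005,-0.9, -0.04,-0.107,-0.07,0,0,-0.005,-0.9, -0.04,-0.107,-0.14,0,0,-0.005,-0.9, -0.04,-0.107,-0.2,0,0,-0.005,-0.9, -0.04,-0.107,-0.2,0,0,-0.005,-0.9, -0.04,-0.107,-0.2,0,0,-0.005,-0.9]'
python3 -c "
from h import *
s=env.get_state();R=quat(s).as_matrix();print(s['tcp_pos'],R.round(3),s['wrist_force'])"
```

```text
clock: 19.78
tcp_pos: [0.5731, 0.155, 0.1952]
orientation: [-0.002, 0.047, 0.999, -0.0]
wrist_force: [0.0, 0.2, -4.1]
finger_gap: 0.0127
grip_force: 68.9
clock: 20.45
tcp_pos: [0.5695, 0.1358, 0.1588]
orientation: [0.003, 0.053, 0.999, 0.0]
wrist_force: [3.5, 0.2, 2.1]
finger_gap: 0.0123
grip_force: 70.7
[0.56952189 0.1357868  0.15880627] [[-0.994  0.106  0.006]
 [ 0.106  0.994  0.001]
 [-0.006  0.001 -1.   ]] [3.52142013 0.18565168 2.06007188]
```

```bash
python3 -m jog '[0,0,0.06,0,0,0,-0.9, -0.002,-0.018,0.078,0.028,-0.003,0,-0.9, -0.004,-0.038,0.093,0.055,-0.006,0,-0.9, -0.006,-0.059,0.087,0.083,-0.009,0,-0.9, -0.009,-0.082,0.09,0.11,-0.012,0,-0.9, -0.011,-0.105,0.09,0.138,-0.015,0,-0.9, -0.014,-0.129,0.098,0.166,-0.018,0,-0.9, -0.017,-0.154,0.094,0.193,-0.021,0,-0.9, -0.017,-0.154,0.094,0.193,-0.021,0,-0.9, -0.017,-0.154,0.094,0.193,-0.021,0,-0.9, -0.017,-0.154,0.094,0.193,-0.021,0,-0.9, -0.017,-0.154,0.094,0.193,-0.021,0,-0.9]' && python3 -m jog '[0,0,0,0,0,0,-0.9, 0,0,0,0,0,0,-0.9, 0,0,0,0,0,0,-0.9, 0,0,0,0,0,0,-0.9, 0,0,0,0,0,0,-0.9, 0,0,0,0,0,0,-0.9, 0,0,0,0,0,0,-0.9, 0,0,0,0,0,0,-0.9]'
python3 -c "
from h import *
im,d,c,T=shot('scene'); cv2.imwrite('pics/s6c.png',cv2.resize(im[100:300,220:440,::-1],None,fx=3,fy=3,interpolation=cv2.INTER_CUBIC))"
```

```text
clock: 21.45
tcp_pos: [0.5638, 0.1053, 0.1765]
orientation: [0.017, 0.05, 0.953, 0.299]
wrist_force: [0.1, -0.6, -2.7]
finger_gap: 0.0127
grip_force: 69.9
clock: 22.12
tcp_pos: [0.5636, 0.1045, 0.1759]
orientation: [0.016, 0.051, 0.952, 0.3]
wrist_force: [-0.3, 0.0, -3.2]
finger_gap: 0.0125
grip_force: 69.9
```

View pics/s6c.png

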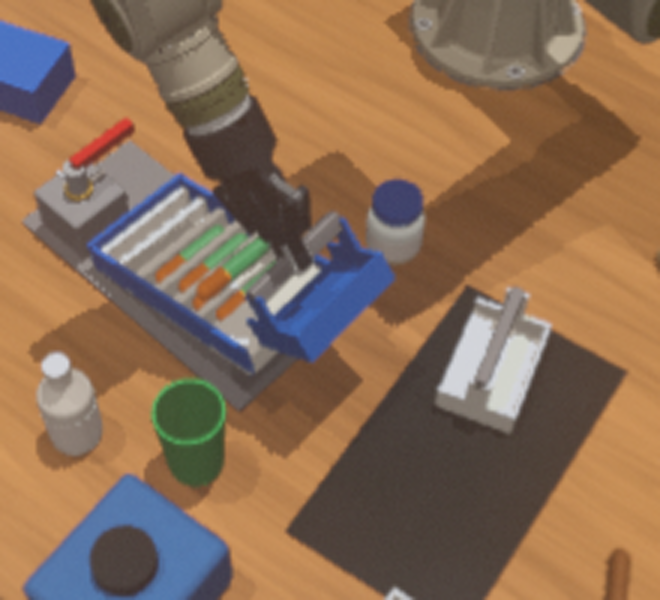

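Four tubes sit in grooves 1–4. One stayed on top of groove 2, at crop (230,275). The white scoop stands on the mat at (495,365). First I'll return the blue scoop.

```bash
python3 -m jog '[0,0,0.1,0,0,0,-0.9, 0,0.02,0.2,-0.04,0.004,0,-0.9, 0,0.05,0.3,-0.08,0.009,0,-0.9, 0,0.1,0.3,-0.12,0.013,0,-0.9, 0,0.15,0.3,-0.16,0.017,0,-0.9, 0,0.15,0.3,-0.193,0.021,0,-0.9, 0,0.15,0.3,-0.193,0.021,0,-0.9, 0,0.15,0.3,-0.193,0.021,0,-0.9]' && python3 -m jog '[0.1,0.2,-0.1,0,0,0.02,-0.9, 0.2,0.4,-0.1,0,0,0.04,-0.9, 0.28,0.6,-0.1,0,0,0.06,-0.9, 0.33,0.8,-0.1,0,0,0.065,-0.9, 0.36,0.92,-0.1,0,0,0.065,-0.9, 0.36,0.92,-0.1,0,0,0.065,-0.9, 0.36,0.92,-0.1,0,0,0.065,-0.9]'
python3 -c "
from h import *
s=env.get_state();R=quat(s).as_matrix();print(s['tcp_pos'],R.round(3),s['wrist_force'])
im,d,c,T=shot('scene');W=cloud(d,c,T)
m=(abs(W[...,2]-.078)<.008)&(W[...,1]>.19)&(W[...,1]<.4)&(W[...,0]>.38)&(W[...,0]<.72)
P=W[m][:,:2];print(len(P),P.mean(0),P.min(0),P.max(0))"
```

```text
clock: 22.83
tcp_pos: [0.5632, 0.1366, 0.2356]
orientation: [-0.0, 0.052, 0.999, 0.001]
wrist_force: [0.1, -0.3, -2.8]
finger_gap: 0.0127
grip_force: 70.0
clock: 23.42
tcp_pos: [0.6357, 0.3188, 0.2136]
orientation: [-0.002, -0.049, 0.999, 0.0]
wrist_force: [0.4, -0.9, -4.0]
finger_gap: 0.0127
grip_force: 70.0
[0.63568204 0.31876033 0.213588  ] [[-0.995 -0.098 -0.003]
 [-0.098  0.995  0.001]
 [ 0.003  0.001 -1.   ]] [ 0.39636392 -0.8604366  -4.04822055]<string>:6: RuntimeWarning: Mean of empty slice.
  ret = um.true_divide(
Traceback (most recent call last):
ValueError: zero-size array to reduction operation minimum which has no identity
```

```bash
python3 -c "
from h import *
im,d,c,T=shot('scene','s7');print(at([(391.7,198.3),(381,226.7)],.083,c,T).round(3))
cv2.imwrite('pics/s7c.png',cv2.resize(im[100:330,220:460,::-1],None,fx=2.5,fy=2.5,interpolation=cv2.INTER_CUBIC))"
```

```text
[[0.403 0.264 0.083]
 [0.509 0.293 0.083]]
```

View pics/s7c.png

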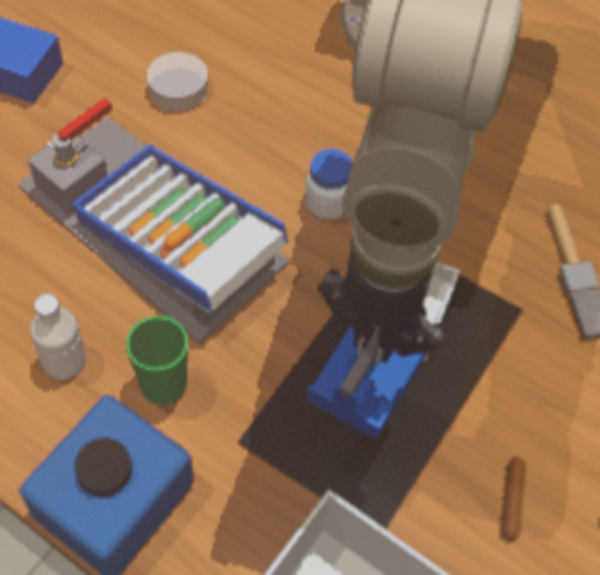

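The white scoop is undisturbed, the blue scoop hangs over its old place, and one tube lies on top at (192,228). Setting the blue scoop down, then looking at the rack.

```bash
python3 -m jog '[0,0.025,-0.2,0,0,0,-0.9, 0,0.025,-0.4,0,0,0,-0.9, 0,0.025,-0.55,0,0,0,-0.9, 0,0.025,-0.65,0,0,0,-0.9, 0,0.025,-0.7,0,0,0,-0.9, 0,0.025,-0.73,0,0,0,-0.9, 0,0.025,-0.75,0,0,0,-0.9, 0,0.025,-0.75,0,0,0,-0.9, 0,0.025,-0.75,0,0,0,-0.9]' && python3 -m jog '[0,0,-0.01,0,0,0,-0.5, 0,0,-0.01,0,0,0,0, 0,0,-0.01,0,0,0,0, 0,0,-0.01,0,0,0,0, 0,0,-0.01,0,0,0,0]' && python3 -m jog '[0,0,0.2,0,0,0,0, 0,0,0.4,0,0,0,0, 0,0,0.6,0,0,0,0, 0,0,0.8,0,0,0,0, 0,0,1,0,0,0,0, -0.1,-0.4,1,0,0,0,-1, -0.2,-0.6,1,0,0,0,-1, -0.3,-0.8,1,0,0,0,-1, -0.4,-1,1,0,0,0,-1, -0.4,-1,1,0,0,0,-1]' && python3 -m jog '[0,-0.2,0,0,0,-0.04,-1, 0,-0.4,0,0,0,-0.065,-1, 0,-0.6,0,0,0,-0.065,-1, 0,-0.65,0,0,0,-0.065,-1, 0,-0.65,0,0,0,-0.065,-1, 0,-0.65,0,0,0,-0.065,-1]'
python3 -c "
from h import *
im,d,c,T=shot('wrist','w8');s=env.get_state();R=quat(s).as_matrix();print(s['tcp_pos'],R.round(3))
O=np.array([.547,-.043,.059]);y=-1.68;a=.23
Ry=Rn.from_euler('ZY',[y,a]).as_matrix()
D=(cloud(d,c,T)-O)@Ry
for yy in (-.03,0,.03):
  r=[]
  for x in np.arange(-.14,.1,.008):
    m=(abs(D[...,0]-x)<.004)&(abs(D[...,1]-yy)<.008); r.append((round(x*1000),round(float(np.nanmedian(D[...,2][m])*1000)) if m.any() else None))
  print(yy,r)
"
```

```text
clock: 24.27
tcp_pos: [0.6367, 0.3235, 0.0678]
orientation: [0.001, -0.048, 0.999, 0.001]
wrist_force: [0.2, 0.2, -3.4]
finger_gap: 0.0123
grip_force: 69.9
clock: 24.68
tcp_pos: [0.6359, 0.3238, 0.0646]
orientation: [0.001, -0.049, 0.999, 0.0]
wrist_force: [-0.3, -0.4, 0.0]
finger_gap: 0.0428
grip_force: 0.0
clock: 25.52
tcp_pos: [0.5579, 0.1291, 0.2641]
orientation: [0.0, -0.049, 0.999, 0.0]
wrist_force: [1.1, -0.5, 1.1]
finger_gap: -0.0003
grip_force: 0.0
clock: 26.02
tcp_pos: [0.5588, 0.0001, 0.2641]
orientation: [0.0, 0.054, 0.999, 0.0]
wrist_force: [-0.5, 1.0, -0.2]
finger_gap: -0.0
grip_force: 0.0
[0.55883034 0.00098884 0.26407794] [[-0.994  0.107  0.   ]
 [ 0.107  0.994  0.001]
 [-0.     0.001 -1.   ]]
-0.03 [(-140, 1), (-132, 1), (-124, 1), (-116, 1), (-108, 1), (-100, 1), (-92, 1), (-84, -1), (-76, 0), (-68, 0), (-60, 17), (-52, 19), (-44, 16), (-36, 0), (-28, 1), (-20, -1), (-12, 1), (-4, 0), (4, 0), (12, 0), (20, -1), (28, 0), (36, 1), (44, -19), (52, -19), (60, -6), (68, 1), (76, -16), (84, -16), (92, -6)]
0 [(-140, 251), (-132, 247), (-124, 240), (-116, 253), (-108, 267), (-100, 236), (-92, 235), (-84, 248), (-76, 253), (-68, 273), (-60, 283), (-52, 287), (-44, 17), (-36, 1), (-28, 1), (-20, -1), (-12, 1), (-4, 0), (4, 1), (12, 0), (20, 0), (28, 0), (36, 0), (44, -19), (52, -19), (60, -6), (68, 1), (76, -16), (84, -15), (92, -7)]
0.03 [(-140, 1), (-132, 1), (-124, 1), (-116, 1), (-108, 1), (-100, 1), (-92, 1), (-84, -1), (-76, 1), (-68, 0), (-60, 15), (-52, 20), (-44, 17), (-36, 0), (-28, 1), (-20, -1), (-12, 1), (-4, 0), (4, 1), (12, -1), (20, 1), (28, 0), (36, 1), (44, -19), (52, -19), (60, -6), (68, 1), (76, -16), (84, -15), (92, -6)]
```

View pics/w8.png

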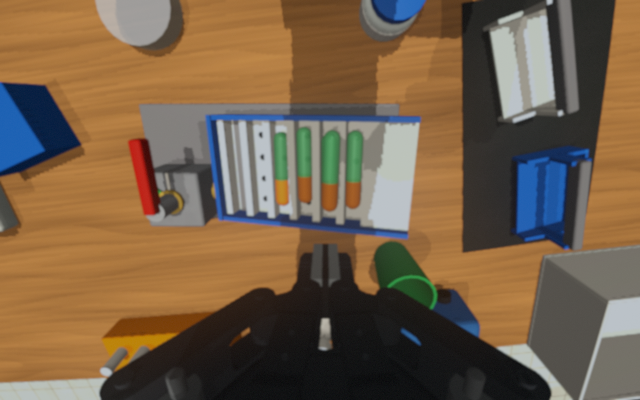

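The rack model matches to about 1 mm. Four tubes sit flush in grooves 1–4, and the fifth lies on top of groove 2 (px (330,170), deck x = -52). Grooves 5 and 6 are free. I'll push it downhill with the half-open fingers turned across it.

```bash
cat >> h.py <<'E'
O=np.array([.547,-.043,.059]);RD=Rn.from_euler('ZY',[-1.68,.23]).as_matrix()
E
python3 -c "
from h import *
s=env.get_state();im,d,c,T=shot('wrist');D=(cloud(d,c,T)-O)@RD
m=(D[...,2]>.012)&(D[...,2]<.024)&(abs(D[...,1])<.058)&(D[...,0]>-.075)&(D[...,0]<-.03)
P=D[m];print(len(P),P.mean(0),P.min(0),P.max(0)); yc=(P[:,1].min()+P[:,1].max())/2;print(yc)
p0=s['tcp_pos']
for x,z in [(-.088,.06),(-.088,.004),(-.07,.004),(.022,.004)]:
    w=O+RD@[x,yc,0]+[0,0,z]; print(x,z,w.round(4),((w-p0)/.2).round(3)); p0=w
"
```

```text
1219 [-0.05427778 -0.0030958   0.0177905 ] [-0.06381851 -0.04892003  0.01200419] [-0.04240804  0.04811685  0.02150217]
-0.0004015895854181592
-0.088 0.06 [0.5559 0.0422 0.1391] [-0.014  0.206 -0.625]
-0.088 0.004 [0.5559 0.0422 0.0831] [ 0.    0.   -0.28]
-0.07 0.004 [0.554  0.0248 0.079 ] [-0.01  -0.087 -0.021]
0.022 0.004 [ 0.5443 -0.0642  0.058 ] [-0.049 -0.445 -0.105]
```

```bash
python3 -m jog '[-0.014,0.206,-0.1,0,0,0.5,0, -0.014,0.206,-0.2,0,0,0.5,0, -0.014,0.206,-0.3,0,0,0.5,0, -0.014,0.206,-0.4,0,0,0.5,0, -0.014,0.206,-0.5,0,0,0.5,0, -0.014,0.206,-0.625,0,0,0.5,0, -0.014,0.206,-0.625,0,0,0.5,0, -0.014,0.206,-0.625,0,0,0.5,0, -0.014,0.206,-0.625,0,0,0.5,0, -0.014,0.206,-0.625,0,0,0.5,0, -0.014,0.206,-0.625,0,0,0.5,0, -0.014,0.206,-0.625,0,0,0.5,0]' && python3 -m jog '[0,0,0,0,0,0.02,0, 0,0,0,0,0,0,0, 0,0,0,0,0,0,0]'
python3 -c "
from h import *
s=env.get_state();print((RD.T@(s['tcp_pos']-O)).round(4),s['tcp_pos'].round(4),quat(s).as_matrix().round(3).tolist(),s['joint_pos'].round(2))"
```

```text
clock: 27.12
tcp_pos: [0.5559, 0.0437, 0.1389]
orientation: [0.0, -0.645, 0.764, 0.0]
wrist_force: [-0.1, -0.2, 0.2]
finger_gap: 0.0429
grip_force: 0.0
clock: 27.37
tcp_pos: [0.5559, 0.0436, 0.1389]
orientation: [0.0, -0.642, 0.767, 0.0]
wrist_force: [-0.5, 0.3, 0.0]
finger_gap: 0.0423
grip_force: 0.0
[-0.103  -0.0006  0.0579] [0.5559 0.0436 0.1389] [[-0.176, -0.984, -0.0], [-0.984, 0.176, 0.0], [-0.0, 0.0, -1.0]] [-0.07  0.32 -0.17  1.08  0.   -1.46]
```

```bash
python3 -m jog '[0,0,-0.14,0,0,0.0215,0, 0,0,-0.28,0,0,0.0215,0, 0,0,-0.28,0,0,0.0215,0, -0.01,-0.087,-0.301,0,0,0.0215,0, -0.016,-0.145,-0.315,0,0,0.0215,0, -0.022,-0.205,-0.329,0,0,0.0215,0, -0.029,-0.265,-0.343,0,0,0.0215,0, -0.035,-0.325,-0.357,0,0,0.0215,0, -0.042,-0.385,-0.371,0,0,0.0215,0, -0.049,-0.445,-0.385,0,0,0.0215,0, -0.055,-0.505,-0.4,0,0,0.0215,0, -0.058,-0.53,-0.406,0,0,0.0215,0]' && python3 -m jog '[0,0,0,0,0,0,0, 0,0.1,0.4,0,0,0,0, 0,0.2,0.8,0,0,0,0, 0,0.2,1,0,0,-0.03,0, 0,0.2,1,0,0,-0.07,0, 0,0.2,1,0,0,-0.11,0, 0,0.2,1,0,0,-0.15,0, 0,0.2,1,0,0,-0.19,0]'
python3 -c "
from h import *
s=env.get_state();print(s['joint_pos'].round(2))
im,d,c,T=shot('scene');cv2.imwrite('pics/s9c.png',cv2.resize(im[130:240,220:340,::-1],None,fx=5,fy=5,interpolation=cv2.INTER_CUBIC))
shot('wrist','w9')"
```

```text
clock: 28.37
tcp_pos: [0.5439, -0.0663, 0.0571]
orientation: [-0.0, -0.666, 0.746, 0.0]
wrist_force: [0.2, -0.1, 0.0]
finger_gap: 0.0425
grip_force: 0.0
clock: 29.03
tcp_pos: [0.5461, -0.0238, 0.2614]
orientation: [0.003, -0.418, 0.909, -0.002]
wrist_force: [0.0, -0.0, -0.7]
finger_gap: 0.0424
grip_force: 0.0
[-0.19  0.25  0.03  1.35  0.   -1.05]
```

View pics/w9.png

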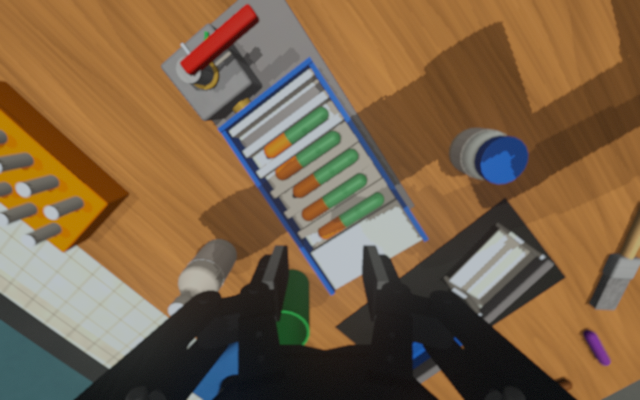

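All five tubes lie in grooves 1–5, around px (297,133) to (352,215), and the lever is still shut. Next I check heights and both scoops numerically.

```bash
python3 -c "
from h import *
im,d,c,T=shot('wrist');D=(cloud(d,c,T)-O)@RD
for g in (-80,-48,-16,16,48,80):
    print(g,[round(float(np.nanmedian(D[...,2][(abs(D[...,0]*1000-g)<4)&(abs(D[...,1]-y)<.006)])*1000,1)) for y in (-.035,0,.035)])
lever('wrist')
im,d,c,T=shot('top');W=cloud(d,c,T)
for n,b in (('blue',(.632,.322)),('white',(.457,.28))):
    m=(np.hypot(W[...,0]-b[0],W[...,1]-b[1])<.075)&(W[...,2]>.06);print(n,m.sum(),W[m].mean(0).round(3),np.percentile(W[m][:,2],[5,50,95]).round(4))
s=env.get_state();R=quat(s).as_matrix();print(s['tcp_pos'],np.arctan2(R[1,1],R[0,1]))"
```

```text
Traceback (most recent call last):
TypeError: float expected at most 1 argument, got 2
```

```bash
python3 -c "
from h import *
im,d,c,T=shot('wrist');D=(cloud(d,c,T)-O)@RD
for g in (-80,-48,-16,16,48,80):
    print(g,[np.round(np.nanmedian(D[...,2][(abs(D[...,0]*1000-g)<4)&(abs(D[...,1]-y)<.006)])*1000,1) for y in (-.035,0,.035)])
lever('wrist')
im,d,c,T=shot('top');W=cloud(d,c,T)
for n,b in (('blue',(.632,.322)),('white',(.457,.28))):
    m=(np.hypot(W[...,0]-b[0],W[...,1]-b[1])<.075)&(W[...,2]>.06);print(n,m.sum(),W[m].mean(0).round(3),np.percentile(W[m][:,2],[5,50,95]).round(4))
s=env.get_state();R=quat(s).as_matrix();print(s['tcp_pos'],np.arctan2(R[1,1],R[0,1]))"
```

```text
-80 [np.float64(259.5), np.float64(0.5), np.float64(0.6)]
-48 [np.float64(0.3), np.float64(0.4), np.float64(277.8)]
-16 [np.float64(0.8), np.float64(0.7), np.float64(0.6)]
16 [np.float64(0.2), np.float64(0.8), np.float64(1.0)]
48 [np.float64(0.4), np.float64(0.6), np.float64(0.7)]
80 [np.float64(-15.8), np.float64(-16.0), np.float64(-15.6)]
1389 z 0.12142673016158023 lo [ 0.56882039 -0.20037012] hi [ 0.48675878 -0.19118401] yaw 3.030115172120361 valve -0.01207013505922585
blue 153 [0.629 0.321 0.08 ] [0.0687 0.0807 0.086 ]
white 156 [0.447 0.274 0.08 ] [0.0699 0.0809 0.0861]
[ 0.54403814 -0.02420251  0.25707142] 2.439583055781115
```

```bash
python3 -m jog '[-0.04,-0.2,0,0,0,-0.312,0, -0.09,-0.4,-0.1,0,0,-0.312,0, -0.14,-0.6,-0.2,0,0,-0.312,0, -0.19,-0.8,-0.28,0,0,-0.312,0, -0.19,-0.845,-0.28,0,0,-0.312,0, -0.19,-0.845,-0.28,0,0,-0.312,0, -0.19,-0.845,-0.28,0,0,-0.312,0, -0.19,-0.845,-0.28,0,0,-0.312,0, -0.19,-0.845,-0.28,0,0,-0.312,0, -0.19,-0.845,-0.28,0,0,-0.312,0, -0.19,-0.845,-0.28,0,0,-0.312,0]'
python3 -c "
from h import *
s=env.get_state();R=quat(s).as_matrix();print(s['tcp_pos'],np.arctan2(R[1,1],R[0,1]),s['joint_pos'].round(2)); print(((np.array([.5057,-.1933,.095])-s['tcp_pos'])/.2).round(3))
for k in range(1,10):
    a=.785*k/9; f=lambda y:.065*np.array([np.cos(y),np.sin(y)])
    print(((f(3.03+a)-f(3.03))/.2).round(3),round(a/np.pi,3))"
```

```text
clock: 30.25
tcp_pos: [0.5063, -0.1932, 0.2014]
orientation: [-0.0, 0.055, 0.998, 0.0]
wrist_force: [-0.5, -0.2, -0.3]
finger_gap: 0.0428
grip_force: 0.0
[ 0.506275   -0.19319822  0.20144834] 1.4604011701049864 [-0.51  0.26 -0.1   1.21  0.   -0.4 ]
[-0.003 -0.001 -0.532]
[-0.002 -0.028] 0.028
[-0.001 -0.057] 0.056
[ 0.002 -0.085] 0.083
[ 0.007 -0.113] 0.111
[ 0.015 -0.14 ] 0.139
[ 0.025 -0.166] 0.167
[ 0.038 -0.192] 0.194
[ 0.052 -0.216] 0.222
[ 0.069 -0.239] 0.25
```

```bash
python3 -m jog '[-0.003,0,-0.2,0,0,0,0, -0.003,0,-0.4,0,0,0,0, -0.003,0,-0.53,0,0,0,0, -0.003,0,-0.53,0,0,0,0, -0.003,0,-0.53,0,0,0,-0.9, -0.003,0,-0.53,0,0,0,-0.9, -0.003,0,-0.53,0,0,0,-0.9, -0.003,0,-0.53,0,0,0,-0.9, -0.003,0,-0.53,0,0,0,-0.9, -0.003,0,-0.53,0,0,0,-0.9]' 40 && python3 -m jog '[-0.002,-0.028,0,0,0,0.028,-0.9, -0.001,-0.057,0,0,0,0.056,-0.9, 0.002,-0.085,0,0,0,0.083,-0.9, 0.007,-0.113,0,0,0,0.111,-0.9, 0.015,-0.14,0,0,0,0.139,-0.9, 0.025,-0.166,0,0,0,0.167,-0.9, 0.038,-0.192,0,0,0,0.194,-0.9, 0.052,-0.216,0,0,0,0.222,-0.9, 0.069,-0.239,0,0,0,0.25,-0.9, 0.069,-0.239,0,0,0,0.25,-0.9, 0.069,-0.239,0,0,0,0.25,-0.9]' && python3 -m jog '[0,0,0,0,0,0,0, 0,0,0,0,0,0,0, 0,0,0,0,0,0,0, 0,0,0,0,0,0,0, 0,0,0.2,0,0,0,0, 0,0,0.4,0,0,0,0, 0,0,0.6,0,0,0,0, 0,0,0.8,0,0,0,0, 0,0,0.8,0,0,0,0, 0,0,0.8,0,0,0,0]'
python3 -c "
from h import *
lever('wrist');lever('wrist');shot('wrist','w10')
im,d,c,T=shot('wrist');D=(cloud(d,c,T)-O)@RD
for g in (-80,-48,-16,16,48,80):
    print(g,[np.round(np.nanmedian(D[...,2][(abs(D[...,0]*1000-g)<4)&(abs(D[...,1]-y)<.006)])*1000,1) for y in (-.035,0,.035)])"
```

```text
clock: 31.08
tcp_pos: [0.5072, -0.194, 0.0978]
orientation: [0.002, 0.057, 0.998, -0.001]
wrist_force: [-1.1, 1.2, 5.5]
finger_gap: 0.0131
grip_force: 42.9
clock: 32.0
tcp_pos: [0.5207, -0.2398, 0.0977]
orientation: [0.002, -0.331, 0.944, 0.001]
wrist_force: [-0.3, 6.8, 8.7]
finger_gap: 0.0133
grip_force: 43.6
clock: 32.83
tcp_pos: [0.521, -0.2424, 0.2589]
orientation: [0.002, -0.329, 0.944, -0.003]
wrist_force: [-0.5, -1.0, 0.4]
finger_gap: 0.0425
grip_force: 0.0
683 z 0.12163529537985701 lo [ 0.56855386 -0.20300629] hi [ 0.50493254 -0.25477035] yaw -2.458597292418555 valve 0.7824027075814453
716 z 0.12163191241046947 lo [ 0.56885389 -0.202627  ] hi [ 0.50487239 -0.25485316] yaw -2.4570095770142384 valve 0.7839904229857617
-80 [np.float64(0.5), np.float64(nan), np.float64(nan)]
-48 [np.float64(0.1), np.float64(nan), np.float64(nan)]
-16 [np.float64(1.0), np.float64(0.6), np.float64(nan)]
16 [np.float64(0.6), np.float64(0.8), np.float64(nan)]
48 [np.float64(0.7), np.float64(0.5), np.float64(nan)]
80 [np.float64(-15.7), np.float64(-15.9), np.float64(-15.0)]
  return np.nanmean(a, axis, out=out, keepdims=keepdims)
```

View pics/w10.png

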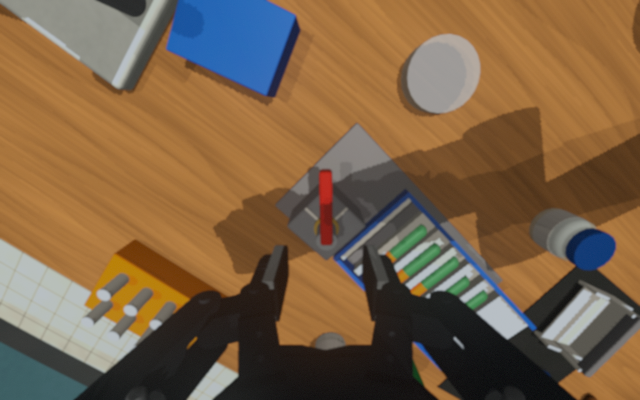

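The lever at (326,205) stands at about 0.79 rad, over the mark. The tubes are still seated and the gripper is clear.

```bash
python3 -c "
from h import *
im,d,c,T=shot('top');W=cloud(d,c,T)
m=(W[...,2]>.06)&(W[...,2]<.1)&(W[...,1]>.18)&(W[...,1]<.42)&(W[...,0]>.36)&(W[...,0]<.74)
for lo,hi in((.36,.54),(.54,.74)):
    P=W[m&(W[...,0]>lo)&(W[...,0]<hi)];print(len(P),P.mean(0).round(3),np.percentile(P[:,2],[5,50,95]).round(3))
print(env.hand_in())"
```

```text
156 [0.448 0.274 0.08 ] [0.07  0.081 0.086]
153 [0.628 0.321 0.079] [0.069 0.081 0.085]
the job is handed in; nothing more can be done
None
```

The job is handed in, though the judge's verdict was not reported: all five tubes lie flush in grooves 1–5 (one that stayed on top of groove 2 was pushed down), both empty scoops stand upright on the mat, and the valve, shut until then, is half open at about 0.79 rad.

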